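Mix a glaze sample on the touch mixer

ROBOT

A 6-joint arm with a two-finger parallel gripper is mounted at the origin on the work surface. World frame = base frame: x ahead of the robot, y to its left, z up, the work surface at z = 0. Lengths are in m, angles in degrees, forces in N, time in s.
With the tool pointing down it reaches from about 0.25 to 0.725 m from the base axis. Payload 9.7 kg.
Tool frame: the origin (TCP) lies between the finger pads; the fingertips stand 19 mm ahead of it and the grasp point (between the pads) is the TCP; z points along the fingers, y is the line along which they close (so a half turn about z gives the same grasp; the last joint's range is limited). The gripper opens to 85 mm and grips with 20 to 120 N. Pads are 22 mm wide; open, the fingers measure 114 mm over their backs; the gripper's body (76 mm by 85 mm) begins 54 mm behind the grasp point. The pads swing forward as they close: fully open they stand 13 mm farther back than shut.
Start: joints at [66.291, 4.979, 10.078, 95.1, 0, 90], TCP at [0.221, 0.504, 0.25] pointing down, gripper open.
Joint ranges: [-179.16, 179.16], [-48.56, 103.87], [-65.8, 70.77], [-126.05, 130.52], [-82.76, 87.17], [-180, 180]. Speed limits (degrees/s): [127.2, 127.2, 147.25, 180, 180, 180].

INTERFACE

Orientations are given as [roll, pitch, yaw] about the fixed x, y, z axes, in that order (R = Rz(yaw) Ry(pitch) Rx(roll)).
In Python, from workcell import telemetry, camera, calibration, workorder gives the robot as it stands.
- The arm moves only by the tool play_rows, never from a script. Its argument "increments" is a list of rows, each a list of 3 entries, a list of its own where there are three numbers: the shift along the tool's x, y, z in mm, then the turn, a rotation vector about the tool's x, y, z in degrees, then the closure, from 0 (fully open) to 1 (shut). In form: [[[x, y, z], [ax, ay, az], jaw], ...]. A call has 1 to 20 rows; each row is the pose to reach, as a shift and turn from the pose commanded when the call began, along the tool's axes at that moment; what a row does not reach only later rows make up. A row lasts 1/10 s, in which the tool goes at most 50 mm and 8.59 degrees, less where a joint would pass 70% of its speed; a pose out of reach is approached as far as the arm can. A call with a gripper value outside its range is refused whole. The fingers move at their own pace and stop on an object; "grip_force" is the grip in N (left out, the last holds). Time passes only in rows, so rows that repeat a pose let the fingers close. It gives the time, the measured TCP pose, the force, the opening and the grip force at its end, in the units of the state.
- telemetry.get_obs(): the state, without advancing time (a new reading comes with each control period).
- camera(name): name is "scene" or "side" or "wrist"; returns (picture, depth): 400x640x3 uint8, red, green, blue; 400x640 float32, m along the optical axis (not along the pixel's ray), 0 where there is no reading.
- calibration(name): a dict with "vertical_fov" (degrees; the focal length in pixels is half the picture's height over the tangent of half this angle, whatever the lens; pixels are square), "cx", "cy" (the principal point, pixels), "k1" (the pictures are not rectified: a ray, as slopes to the right and down, at radius r is drawn at 1 + k1 r^2 times it, then the intrinsics apply), "rvec" (rotation vector, rad) and "tvec" (3), from world to camera coordinates, as OpenCV has them; the wrist camera has in their place "hand_eye" (4x4, takes a point from camera to tool coordinates, whose origin is the TCP and whose axes are the flange's). Camera axes: x right, y down, z forward; pixel columns grow to the right and rows downward; lengths in m; the calibration is good to about 2 mm. A picture is of the moment at which its call begins: read the wrist's pose just before it. calibration takes no time and is no camera call.
- workorder.job_done(): hands the job in; it is judged then, once.
The state is a dict: "time": time; "q": joint angles; "qd": joint speeds; "joint_efforts": joint torques, N m; "ee_pos": TCP position; "tcp_rot": TCP orientation; "wrist_force": force on the tool from outside, world axes, zero at the start; "torque": the same for the moment, N m; "opening": finger opening in m; "grasp_force": force on a finger pad.
Only numpy, scipy, OpenCV 4.12 (cv2) and the standard library are available. Lean on these libraries where they do the work, as an engineer would, in place of code of your own. Each camera call takes 0.05 s, during which the arm holds its last target. There are 200 camera calls.

TASK

Mix the glaze sample in the tall capped bottle: take the bottle and, keeping it upright, press it down on the middle of the mixer's sprung round rubber pad until the pad is fully down, and keep it down for a full second. Then stand the bottle upright on the wooden board, set down rather than dropped, and let go of it.

Things in the scene. Friction and masses are not known exactly. Their poses are not given: they have to be found in the camera images.
- bottle: Tall slim closed bottle, rigid white plastic, grey screw cap; the tallest of three capped containers between mixer and board (others: one 34 mm wide, 72 mm tall; squat jar 64 mm wide). 120 mm tall: straight round body 44 mm across up to 95 mm, shoulder, cap 34 mm across from 104 to 120 mm. About 0.2 kg. Starts upright on the table. Origin: centre of its underside; z up through the cap.
- pad_top (a point): Centre of the top face of the sprung pad, a flat level black rubber disc 76 mm across, no rim, on a grey box-shaped mixer (180 x 130 mm, 85 mm tall; black front panel with knob). The face is 115 mm above the table when free, 105 mm fully pressed; the point moves with it. Mixer and board may be on either side, left or right. z up.
- pad (a joint): How far the pad is pressed straight down, in m: 0 free, 0.010 fully down against its stop. Its spring needs 4 N to begin moving and 9 N to be fully down; the bottle's weight alone does not press it. It springs back up when unloaded.
- board: Square plywood board fixed on the table, 220 x 220 mm, 12 mm thick (top face 12 mm above the table). Origin: centre of its underside; x, y along its edges, z up. A small clay bowl (58 mm wide, 32 mm tall) stands near its +x +y corner, 68 mm from the centre along both x and y; the middle is free.
Things that resemble listed ones, but are neither listed nor needed, are in the scene too. What is shaped like the part that bears pad_top but red is not meant.

How it is judged (in metres and radians):
On the way:
1. the tall bottle, upright on the middle of the pad (its foot centre within 18 mm of the pad's centre, tilt under 10 degrees), holds the pad fully down (at least 8.5 of 10 mm) for 0.8 s (value of joint pad above 0.0085 m and distance between bottle and pad_top below 0.018 m and angle between bottle's own z axis and vertical below 0.175 rad), for 0.8 s.
At the end, for the whole second after the job is handed in: The tall bottle stands upright (tilt under 10 degrees) and at rest on the wooden board, its foot centre within 98 mm of the board's centre along each of the board's edges, and the pad is back up (within 2 mm) (x of bottle in the frame of board between -0.098 and 0.098 m and y of bottle in the frame of board between -0.098 and 0.098 m and z of bottle in the frame of board between 0.007 and 0.018 m and angle between bottle's own z axis and vertical below 0.17 rad and linear speed of bottle below 0.02 m/s and value of joint pad below 0.002 m); the robot touches nothing.
It fails at once if the bottle is dropped (falls free of the fingers faster than 0.7 m/s, about 25 mm of fall) (linear speed of bottle above 0.7 m/s and contact force between the fingers and bottle below 0.1 N).
It also fails if it takes over 48 s, if anything falls off the work surface, if the arm or the gripper's body presses on something with over 40 N, if the wrist force passes 120 N, or if a joint passes its speed limit or range.

## Working session

There is one attempt and no reset: what is moved stays moved. The work goes in short steps, Python scripts to look and compute and a tool call to move; the robot and the scene stay as the last step left them, time stands still between calls to the robot, and variables do not carry over. Pictures are saved under pics/ and viewed, at most 10 in all, crops included, and the job is handed in when it is done.

Besides the shell and the picture viewer there is one more tool, called as name(argument=value, ...) on one line, values as JSON. play_rows: Moves the arm, as the interface text tells. Its arguments: {"type":"object","properties":{"increments":{"type":"array"},"grip_force":{"type":"number"}},"required":["increments"]}

```bash
mkdir -p pics
cat > h.py <<'E'
import numpy as np, cv2
from workcell import telemetry, camera, calibration, workorder
from scipy.spatial.transform import Rotation as R
def snap(name):
    o=telemetry.get_obs(); p,d=camera(name)
    np.savez(f'{name}.npz',p=p,d=d,pos=o['ee_pos'],rot=o['tcp_rot'])
    return p,d
def pts(name,uv):
    "world points of pixels by depth"
    f=np.load(f'{name}.npz'); c=calibration(name); d=f['d']; h=d.shape[0]
    F=h/2/np.tan(np.radians(c['vertical_fov'])/2)
    uv=np.atleast_2d(uv).astype(float)
    K=np.array([[F,0,c['cx']],[0,F,c['cy']],[0,0,1]])
    s=cv2.undistortPoints(uv[:,None],K,np.array([c['k1'],0,0,0.]))[:,0]
    z=d[uv[:,1].astype(int),uv[:,0].astype(int)]
    P=np.c_[s*z[:,None],z]
    if 'hand_eye' in c:
        H=np.array(c['hand_eye']); P=P@H[:3,:3].T+H[:3,3]
        return P@R.from_euler('xyz',f['rot'],degrees=True).as_matrix().T+f['pos']
    r=R.from_rotvec(np.ravel(c['rvec'])).as_matrix()
    return (P-np.ravel(c['tvec']))@r
def save(n,img,s=1):
    cv2.imwrite(f'pics/{n}.png',cv2.resize(img[...,::-1],None,fx=s,fy=s,interpolation=cv2.INTER_CUBIC))
E
python3 - <<'E'
from h import *
print(telemetry.get_obs())
for n in('scene','side'):
    p,d=snap(n); save(n+'1',p,1.25)
    print(n,calibration(n))
E
```

```text
{'time': 0.0, 'q': array([ 6.62901707e+01,  5.01001100e+00,  1.00328461e+01,  9.50993210e+01,
       -2.44308348e-03,  9.00011971e+01]), 'qd': array([ 0.00217276,  0.00595337,  0.00405125,  0.0805135 , -0.05136017,
        0.04076829]), 'joint_efforts': array([-8.02708400e-04, -5.20377231e+01,  4.64820850e+01,  1.59375777e-02,
       -7.56582449e-05,  8.83763569e-07]), 'ee_pos': array([0.22108225, 0.50337656, 0.2495791 ]), 'tcp_rot': array([-1.79923514e+02,  2.44467931e-03,  1.56288977e+02]), 'wrist_force': array([-0.43736869, -0.02361534, -0.22305716]), 'torque': array([-0.01475184,  0.01105431,  0.03852675]), 'grasp_force': 0.0, 'opening': 0.08509017385374307}
scene {'vertical_fov': 54.11470666458904, 'cx': 322.57981018494667, 'cy': 194.91024062901013, 'k1': -0.04989228070233817, 'rvec': array([ 1.6889473 ,  2.06585502, -0.65563174]), 'tvec': array([ 0.12947648, -0.41073258,  1.28148994])}
side {'vertical_fov': 46.920653355550904, 'cx': 316.4142004220048, 'cy': 197.9215288889997, 'k1': 0.046416011334423114, 'rvec': array([ 0.2681078 , -2.75928194,  1.28310639]), 'tvec': array([0.58604206, 0.1574483 , 1.00660676])}
```

View pics/scene1.png

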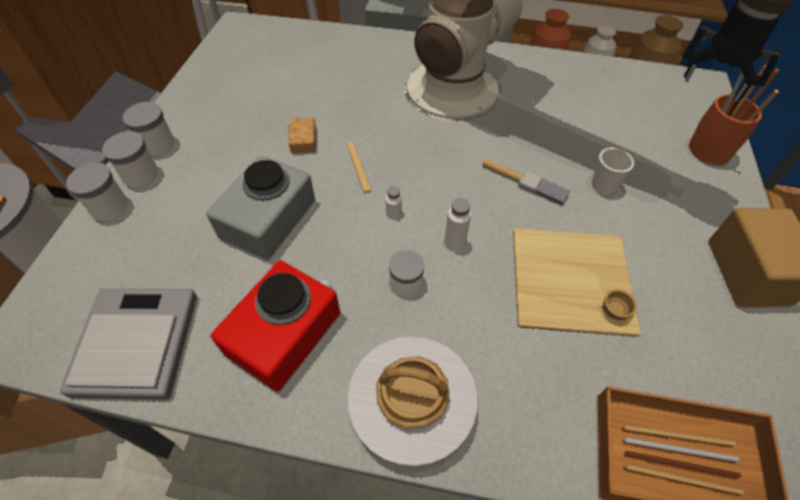

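View pics/side1.png

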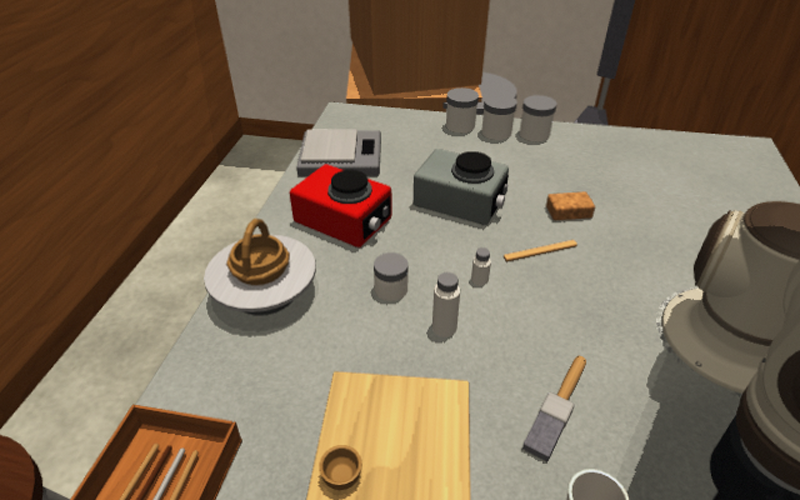

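The scene picture (800x500 scale) shows three capped containers: the small one at (394,200), the tall bottle at (459,225) and the squat jar at (406,273). Two mixers have pads, the grey one at (265,175) and the red one at (281,295, not meant). The board is at (575,280), with the bowl at (619,304). By the description I choose the tall bottle at (459,225) and the grey mixer. Next I measure them and check the choice in a crop.

Run:
```python
from h import *
vv,uu=np.mgrid[0:400,0:640]
a=np.c_[uu.ravel(),vv.ravel()]
for n in('scene','side'):
    f=np.load(n+'.npz'); X=pts(n,a).reshape(400,640,3); np.save(n+'X.npy',X)
    boxes={'scene':dict(bottle=(350,155,385,205),small=(303,145,327,178),jar=(305,198,345,240),pad=(192,122,234,158)),
           'side':dict(bottle=(343,215,372,275),small=(375,196,395,230),jar=(295,200,330,243),pad=(358,118,398,146))}[n]
    for k,(x0,y0,x1,y1) in boxes.items():
        P=X[y0:y1,x0:x1].reshape(-1,3); P=P[np.isfinite(P).all(1)]
        t=np.percentile(P[:,2],98 if k!='pad' else 90); Q=P[abs(P[:,2]-t)<.004]
        print(n,k,'top',round(t,4),'c',np.round((Q.min(0)+Q.max(0))/2,4)[:2],'ext',np.round(np.ptp(Q,0),4)[:2],len(Q))
for name,uv in dict(b1=(413,184),b2=(496,189),b3=(509,265),b4=(415,259),bowl=(495,243)).items(): print(name,np.round(np.load('sceneX.npy')[uv[1],uv[0]],3))
p=np.load('scene.npz')['p']; save('crop1',p[110:250,160:400],3.2)
```

```text
scene bottle top 0.1223 c [0.4974 0.0728] ext [0.0356 0.0328] 135
scene small top 0.0743 c [ 0.4454 -0.0635] ext [0.0269 0.0241] 69
scene jar top 0.0693 c [ 0.6098 -0.0055] ext [0.0629 0.0617] 494
scene pad top 0.1161 c [ 0.493  -0.3117] ext [0.0761 0.0741] 569
side bottle top 0.1231 c [0.495  0.0729] ext [0.0328 0.0346] 153
side small top 0.0753 c [ 0.4444 -0.0636] ext [0.0236 0.0258] 71
side jar top 0.0701 c [ 0.6075 -0.0038] ext [0.0631 0.0659] 387
side pad top 0.1177 c [ 0.4888 -0.309 ] ext [0.0731 0.0749] 352
b1 [0.45  0.193 0.013]
b2 [0.423 0.403 0.013]
b3 [0.634 0.42  0.012]
b4 [0.659 0.211 0.01 ]
bowl [0.586 0.39  0.017]
```

View pics/crop1.png

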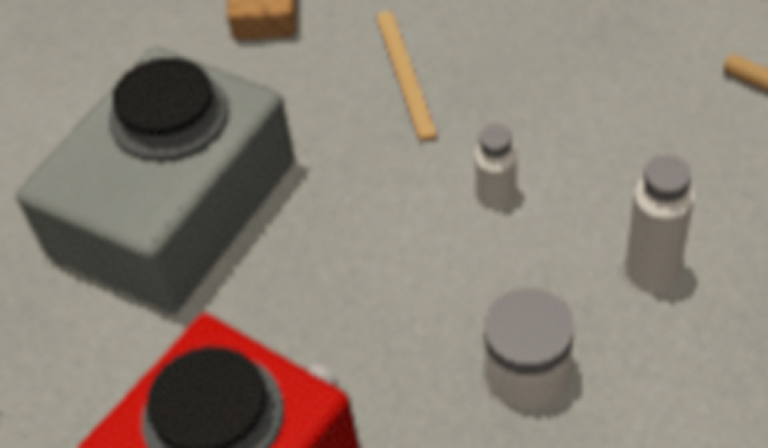

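The crop confirms it: the tall bottle's cap is at about (666,178) in the crop, the grey mixer's pad at (163,95), and the small container and jar are clearly different. Heights agree with the sizes given, to within 2-3 mm. Now I work out the move to above the bottle.

```bash
cat >> h.py <<'E'
def inc(target,yaw=None):
    "shift (mm, tool axes) and turn (rotvec deg) to a tool-down pose"
    o=telemetry.get_obs(); r=R.from_euler('xyz',o['tcp_rot'],degrees=True)
    s=r.inv().apply(np.array(target)-o['ee_pos'])*1000
    y=o['tcp_rot'][2] if yaw is None else yaw
    t=(r.inv()*R.from_euler('xyz',[180,0,y],degrees=True)).as_rotvec(degrees=True)
    print('shift',np.round(s,1),'turn',np.round(t,2),'t',o['time'],'F',np.round(o['wrist_force'],1),'open',o['opening'])
E
python3 -c "
from h import *
inc([.496,.073,.25],98.3)"
```

```text
shift [-424.8 -283.5   -0. ] turn [-6.000e-02  4.000e-02  5.799e+01] t 0.1 F [ 0.3 -0.6 -0.2] open 0.08521405981869498
```

play_rows(increments=[[[-35,-24,0],[0,0,5],0],[[-71,-47,0],[0,0,10],0],[[-106,-71,0],[0,0,14.5],0],[[-142,-95,0],[0,0,19],0],[[-177,-118,0],[0,0,24],0],[[-212,-142,0],[0,0,29],0],[[-248,-165,0],[0,0,34],0],[[-283,-189,0],[0,0,39],0],[[-319,-213,0],[0,0,43.5],0],[[-354,-236,0],[0,0,48],0],[[-390,-260,0],[0,0,53],0],[[-425,-284,0],[0,0,58],0],[[-425,-284,0],[0,0,58],0],[[-425,-284,0],[0,0,58],0]])

```text
time: 1.5
ee_pos: [0.4961, 0.0719, 0.2497]
tcp_rot: [-179.9, -0.0, 98.2]
wrist_force: [-0.9, 0.5, 0.2]
opening: 0.0856
grasp_force: 0.0
```

Run:
```python
from h import *
o=telemetry.get_obs();print(o['ee_pos'],o['tcp_rot'],o['q'])
p,d=snap('wrist'); save('wrist1',p,1.25)
vv,uu=np.mgrid[0:400,0:640]
X=pts('wrist',np.c_[uu.ravel(),vv.ravel()])
for lo,hi in((.112,.130),(.05,.09)):
  Q=X[(X[:,2]>lo)&(X[:,2]<hi)&(np.hypot(X[:,0]-.496,X[:,1]-.073)<.04)]
  print(len(Q),(Q.min(0)+Q.max(0))/2,np.ptp(Q,0))
inc([.496,.073,.076],98.3)
```

```text
[0.49614175 0.07188019 0.2497327 ] [-1.79926658e+02 -1.19923311e-02  9.81976753e+01] [ 8.23716967e+00 -1.63705424e+00  3.24303739e+00  9.49534254e+01
  1.20428736e-02  9.00394790e+01]
1562 [0.49506872 0.07437039 0.1169393 ] [0.03322735 0.03348786 0.00938328]
372 [0.49442877 0.08868872 0.06988356] [0.04034086 0.01509235 0.03974847]
shift [  0.3   0.4 173.9] turn [-0.05 -0.01 -0.01] t 1.55 F [0.2 0.3 0.1] open 0.08569317238363906
```

View pics/wrist1.png

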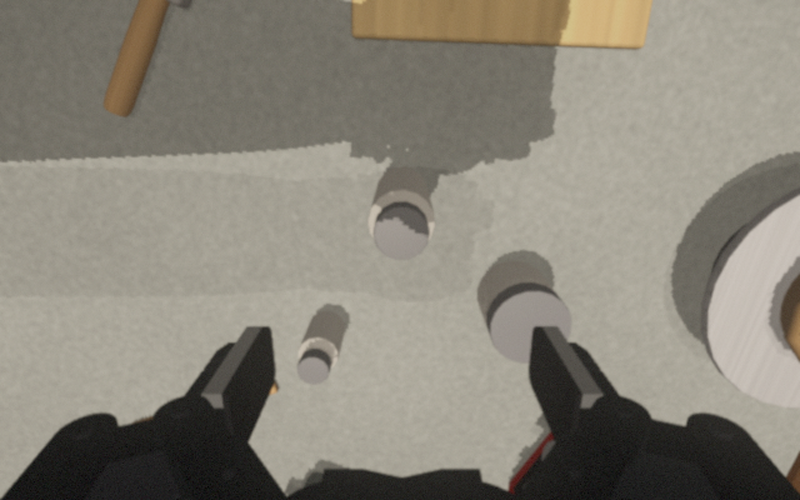

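The wrist view shows the tall bottle's cap at (402,230), between the fingers' columns (270 to 530), with the jar and small bottle clear of them. The cap measures (0.495, 0.074), which agrees. I descend and grip.

play_rows(increments=[[[1.5,-0.5,35],[0,0,0],0],[[1.5,-0.5,70],[0,0,0],0],[[1.5,-0.5,105],[0,0,0],0],[[1.5,-0.5,140],[0,0,0],0],[[1.5,-0.5,160],[0,0,0],0],[[1.5,-0.5,173],[0,0,0],0],[[1.5,-0.5,173],[0,0,0],0],[[1.5,-0.5,173],[0,0,0],1],[[1.5,-0.5,173],[0,0,0],1],[[1.5,-0.5,173],[0,0,0],1],[[1.5,-0.5,173],[0,0,0],1],[[1.5,-0.5,173],[0,0,0],1],[[1.5,-0.5,173],[0,0,0],1],[[1.5,-0.5,173],[0,0,0],1],[[1.5,-0.5,173],[0,0,0],1]], grip_force=60)

```text
time: 3.05
ee_pos: [0.4959, 0.0742, 0.0788]
tcp_rot: [179.9, -0.0, 98.3]
wrist_force: [-3.1, 0.3, 6.1]
opening: 0.0426
grasp_force: 60.5
```

play_rows(increments=[[[0,0,-20],[0,0,0],1],[[0,0,-55],[0,0,0],1],[[0,0,-90],[0,0,0],1],[[0,0,-125],[0,0,0],1],[[0,0,-155],[0,0,0],1],[[0,0,-170],[0,0,0],1],[[0,0,-170],[0,0,0],1],[[0,0,-170],[0,0,0],1]])

```text
time: 3.85
ee_pos: [0.4954, 0.074, 0.2468]
tcp_rot: [-180.0, -0.0, 98.3]
wrist_force: [-0.5, -0.1, -3.1]
opening: 0.0427
grasp_force: 61.5
```

Run:
```python
from h import *
inc([.491,-.310,.235],58.3)
snap('side'); save('lift',np.load('side.npz')['p'][90:390,160:560],1.5)
snap('scene')
vv,uu=np.mgrid[0:400,0:640]
for n in ('side','scene'):
  X=pts(n,np.c_[uu.ravel(),vv.ravel()])
  Q=X[(X[:,2]>.16)&(X[:,2]<.22)&(np.hypot(X[:,0]-.496,X[:,1]-.074)<.03)]
  print(len(Q),Q.min(0),Q.max(0))
```

```text
shift [-379.4  -59.7   11.8] turn [-1.000e-02  0.000e+00  3.999e+01] t 3.85 F [-0.5 -0.1 -3.1] open 0.04270131989346779
437 [0.47273767 0.07140942 0.16914722] [0.5169529  0.09829532 0.21996426]
331 [0.49701583 0.05079019 0.16726672] [0.51981651 0.09508451 0.21974336]
```

View pics/lift.png

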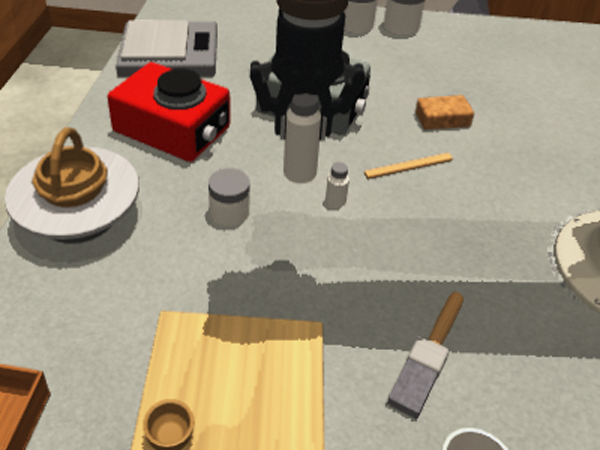

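The bottle hangs upright in the grip at (301,140), its foot about 79 mm below the TCP and clear of the other containers. I carry it over to above the pad.

play_rows(increments=[[[-20,-3,0],[0,0,2],1],[[-60,-9,0],[0,0,6],1],[[-100,-16,0],[0,0,10.5],1],[[-140,-22,0],[0,0,15],1],[[-180,-28,0],[0,0,19],1],[[-220,-35,0],[0,0,23],1],[[-260,-41,0],[0,0,27.5],1],[[-300,-47,0],[0,0,31.5],1],[[-335,-53,4],[0,0,35.5],1],[[-362,-57,8],[0,0,38],1],[[-379,-60,12],[0,0,40],1],[[-379,-60,12],[0,0,40],1],[[-379,-60,12],[0,0,40],1]])

```text
time: 5.25
ee_pos: [0.4904, -0.3091, 0.2345]
tcp_rot: [-179.9, -0.0, 58.3]
wrist_force: [-0.0, 0.5, -2.7]
opening: 0.0427
grasp_force: 61.5
```

Run:
```python
from h import *
inc([.491,-.310,.184],58.3)
snap('scene'); save('pad1',np.load('scene.npz')['p'][60:260,100:360],3)
```

```text
shift [-0.5  1.  50.5] turn [-0.09 -0.02  0.01] t 5.25 F [-0.   0.5 -2.7] open 0.04268598634107884
```

View pics/pad1.png

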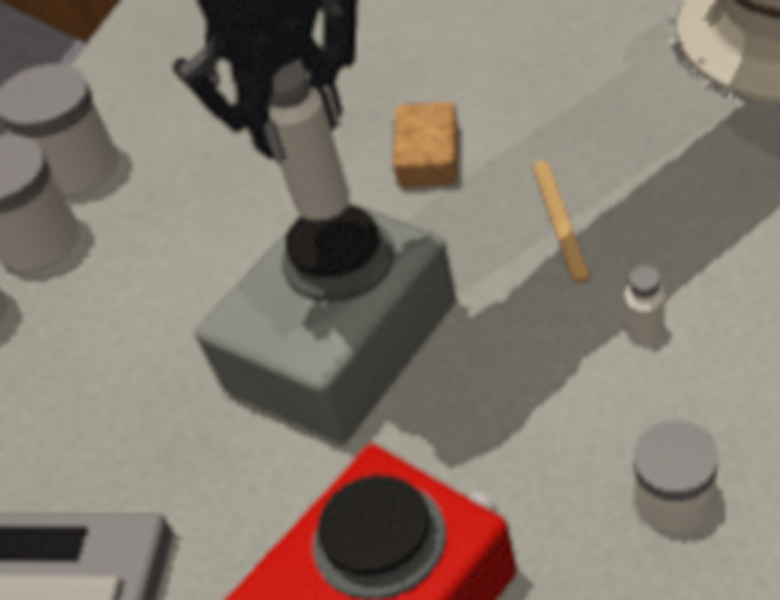

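The bottle hangs upright above the black pad, its foot at (318,212) and the pad at (333,243) in the crop. It is well centred along the line of descent. I press slowly.

play_rows(increments=[[[0,1,15],[0,0,0],1],[[0,1,30],[0,0,0],1],[[0,1,38],[0,0,0],1],[[0,1,41],[0,0,0],1],[[0,1,44],[0,0,0],1],[[0,1,47],[0,0,0],1],[[0,1,50],[0,0,0],1],[[0,1,52],[0,0,0],1],[[0,1,52],[0,0,0],1],[[0,1,52],[0,0,0],1]])

```text
time: 6.3
ee_pos: [0.4917, -0.3099, 0.1841]
tcp_rot: [180.0, -0.0, 58.3]
wrist_force: [-3.0, 4.1, 6.2]
opening: 0.0425
grasp_force: 62.5
```

play_rows(increments=[[[0,0,1],[0,0,0],1],[[0,0,2],[0,0,0],1],[[0,0,3],[0,0,0],1],[[0,0,4],[0,0,0],1],[[0,0,4],[0,0,0],1],[[0,0,4],[0,0,0],1]])

```text
time: 6.9
ee_pos: [0.4917, -0.3098, 0.1835]
tcp_rot: [179.8, -0.0, 58.3]
wrist_force: [-8.4, 10.1, 28.0]
opening: 0.0429
grasp_force: 64.9
```

Run:
```python
from h import *
vv,uu=np.mgrid[0:400,0:640]
inc([.491,-.310,.184],58.3)
for n in ('scene','side'):
  X0=np.load(n+'X.npy').reshape(-1,3)
  snap(n); X=pts(n,np.c_[uu.ravel(),vv.ravel()])
  m=(np.hypot(X0[:,0]-.491,X0[:,1]+.31)<.034)&(X0[:,2]>.11)&(X[:,2]>.095)&(X[:,2]<.122)&(np.hypot(X[:,0]-.491,X[:,1]+.31)<.036)&(np.hypot(X[:,0]-.491,X[:,1]+.31)>.026)
  print(n,m.sum(),np.median(X0[m,2]),np.median(X[m,2]))
```

```text
shift [-0.5 -0.5 -0.5] turn [ 0.24 -0.05  0.01] t 6.9 F [-8.4 10.1 28. ] open 0.04287156301364709
scene 76 0.11553860865057053 0.10523387672814333
side 31 0.11666798805011229 0.10717140630159316
```

The pad reads 10 mm down and the force shows it is at its stop. I hold it there for over a second.

play_rows(increments=[[[0,0,0],[0,0,0],1],[[0,0,0],[0,0,0],1],[[0,0,0],[0,0,0],1],[[0,0,0],[0,0,0],1],[[0,0,0],[0,0,0],1],[[0,0,0],[0,0,0],1],[[0,0,0],[0,0,0],1],[[0,0,0],[0,0,0],1],[[0,0,0],[0,0,0],1],[[0,0,0],[0,0,0],1],[[0,0,0],[0,0,0],1],[[0,0,0],[0,0,0],1],[[0,0,0],[0,0,0],1]])

```text
time: 8.3
ee_pos: [0.4917, -0.3098, 0.1835]
tcp_rot: [179.8, -0.0, 58.3]
wrist_force: [-8.1, 9.0, 27.4]
opening: 0.043
grasp_force: 64.9
```

play_rows(increments=[[[0,0,-8],[0,0,0],1],[[0,0,-20],[0,0,0],1],[[0,0,-40],[0,0,0],1],[[0,0,-60],[0,0,0],1],[[0,0,-66],[0,0,0],1],[[0,0,-66],[0,0,0],1]])

```text
time: 8.9
ee_pos: [0.4919, -0.3106, 0.2458]
tcp_rot: [179.9, 0.0, 58.3]
wrist_force: [-0.9, -0.1, -2.3]
opening: 0.0427
grasp_force: 61.6
```

Run:
```python
from h import *
inc([.525,.285,.235],109)
snap('scene'); save('lift2',np.load('scene.npz')['p'][60:260,100:360],3)
vv,uu=np.mgrid[0:400,0:640]
X=pts('scene',np.c_[uu.ravel(),vv.ravel()])
Q=X[(np.hypot(X[:,0]-.491,X[:,1]+.31)<.03)]
for n in ('scene',):
  X0=np.load(n+'X.npy').reshape(-1,3)
  B=X0[(X0[:,2]>.006)&(X0[:,2]<.02)&(abs(X0[:,0]-.54)<.16)&(abs(X0[:,1]-.307)<.16)]
  print(cv2.minAreaRect(B[:,:2].astype(np.float32)*1000),len(B))
  Z=Q[(Q[:,2]>.1)&(Q[:,2]<.2)]; print(np.histogram(Z[:,2],20))
```

```text
shift [ 524.1 -285.    10.2] turn [  0.07   0.06 -50.72] t 8.9 F [-0.9 -0.1 -2.3] open 0.04272958363807867
((540.6348876953125, 303.4840087890625), (225.5839385986328, 319.80413818359375), 5.057541847229004) 6839
(array([270,  80,   0,   0,   0,   0,   0,   0,   0,   0,   0,   0,   6,
        35,  24,  27,  32,  30,  28,  29]), array([0.11179354, 0.1161967 , 0.12059987, 0.12500303, 0.12940619,
       0.13380935, 0.13821251, 0.14261567, 0.14701883, 0.15142199,
       0.15582516, 0.16022832, 0.16463148, 0.16903464, 0.1734378 ,
       0.17784096, 0.18224412, 0.18664728, 0.19105045, 0.19545361,
       0.19985677]))
```

View pics/lift2.png

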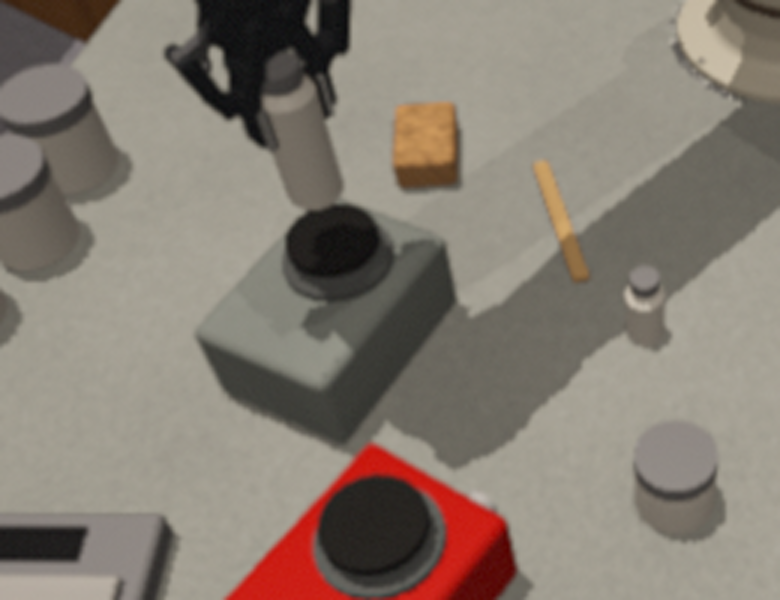

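The bottle is upright and clear of the pad, its foot at (312,200), with the pad at (333,243) back up. I carry it to above the free middle of the board.

play_rows(increments=[[[18,-10,0],[0,0,-2],1],[[55,-30,0],[0,0,-5],1],[[95,-52,0],[0,0,-9],1],[[135,-73,0],[0,0,-13],1],[[175,-95,0],[0,0,-17],1],[[215,-117,0],[0,0,-21],1],[[255,-139,0],[0,0,-25],1],[[295,-160,0],[0,0,-29],1],[[335,-182,0],[0,0,-33],1],[[375,-204,0],[0,0,-37],1],[[415,-226,0],[0,0,-41],1],[[455,-247,0],[0,0,-45],1],[[490,-266,0],[0,0,-48],1],[[512,-278,0],[0,0,-50],1],[[524,-285,0],[0,0,-51],1],[[524,-285,0],[0,0,-51],1],[[524,-285,0],[0,0,-51],1]])

```text
time: 10.65
ee_pos: [0.5244, 0.2847, 0.2446]
tcp_rot: [-179.9, 0.0, 109.2]
wrist_force: [0.3, 0.2, -1.7]
opening: 0.043
grasp_force: 61.6
```

Run:
```python
from h import *
inc([.525,.285,.0905])
```

```text
shift [  0.2   0.9 154.1] turn [-0.07  0.04 -0.  ] t 10.65 F [ 0.3  0.2 -1.7] open 0.042965907937279744
```

play_rows(increments=[[[0,0,20],[0,0,0],1],[[0,0,55],[0,0,0],1],[[0,0,90],[0,0,0],1],[[0,0,120],[0,0,0],1],[[0,0,138],[0,0,0],1],[[0,0,146],[0,0,0],1],[[0,0,149],[0,0,0],1],[[0,0,151],[0,0,0],1],[[0,0,152],[0,0,0],1],[[0,0,153],[0,0,0],1],[[0,0,153],[0,0,0],1],[[0,0,153],[0,0,0],1]])

```text
time: 11.85
ee_pos: [0.5246, 0.2856, 0.0926]
tcp_rot: [180.0, -0.0, 109.3]
wrist_force: [-0.5, 0.5, -1.7]
opening: 0.0423
grasp_force: 61.6
```

No contact yet, so I lower it in small steps.

play_rows(increments=[[[0,0,0.5],[0,0,0],1],[[0,0,1],[0,0,0],1],[[0,0,1.5],[0,0,0],1],[[0,0,2],[0,0,0],1],[[0,0,2.5],[0,0,0],1],[[0,0,2.5],[0,0,0],1],[[0,0,2.5],[0,0,0],1]])

```text
time: 12.55
ee_pos: [0.5245, 0.2855, 0.0908]
tcp_rot: [180.0, -0.0, 109.3]
wrist_force: [-3.7, -1.1, 6.4]
opening: 0.0428
grasp_force: 62.5
```

It is standing on the board. I ease the grip, open, then retreat.

play_rows(increments=[[[0,0,0],[0,0,0],1],[[0,0,0],[0,0,0],1],[[0,0,0],[0,0,0],0.35],[[0,0,0],[0,0,0],0.2],[[0,0,0],[0,0,0],0],[[0,0,0],[0,0,0],0],[[0,0,0],[0,0,0],0],[[0,0,0],[0,0,0],0],[[0,0,0],[0,0,0],0]], grip_force=20)

```text
time: 13.45
ee_pos: [0.5245, 0.2854, 0.0898]
tcp_rot: [-180.0, 0.0, 109.3]
wrist_force: [0.5, 0.3, 0.4]
opening: 0.0855
grasp_force: 0.0
```

play_rows(increments=[[[0,0,-10],[0,0,0],0],[[0,0,-30],[0,0,0],0],[[0,0,-60],[0,0,0],0],[[0,0,-95],[0,0,0],0],[[0,0,-130],[0,0,0],0],[[0,0,-160],[0,0,0],0],[[0,0,-170],[0,0,0],0],[[0,0,-170],[0,0,0],0],[[0,0,-170],[0,0,0],0]])

```text
time: 14.35
ee_pos: [0.5244, 0.2853, 0.2587]
tcp_rot: [-179.9, 0.0, 109.3]
wrist_force: [0.2, -0.1, -0.2]
opening: 0.085
grasp_force: 0.0
```

Run:
```python
from h import *
inc([.525,.285,.25])
p,d=snap('scene'); save('end',p,1.25)
vv,uu=np.mgrid[0:400,0:640]
X=pts('scene',np.c_[uu.ravel(),vv.ravel()])
Q=X[(X[:,2]>.125)&(X[:,2]<.14)&(np.hypot(X[:,0]-.525,X[:,1]-.285)<.03)]
print(len(Q),(Q.min(0)+Q.max(0))/2,Q[:,2].max())
Z=X[(np.hypot(X[:,0]-.491,X[:,1]+.31)<.03)]; print('pad',np.median(Z[:,2]))
```

```text
shift [-0.5  0.5  8.7] turn [-0.07  0.01 -0.  ] t 14.35 F [ 0.2 -0.1 -0.2] open 0.08504842149082187
170 [0.52618531 0.28383441 0.13035067] 0.13568972551997097
pad 0.11511730082264578
```

View pics/end.png

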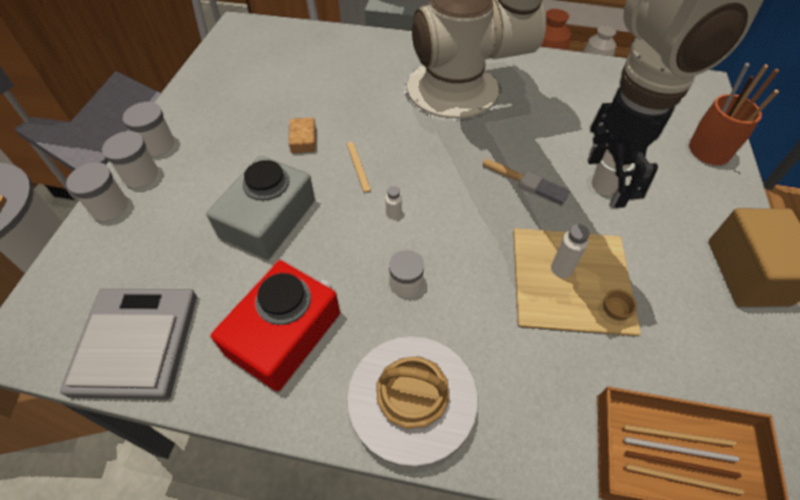

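The bottle stands upright on the board at (570,252), clear of the bowl at (619,304). The gripper is well above it and the pad at (265,175) is back up.

```bash
python3 -c "
from h import *
print(workorder.job_done())"
```

```text
the job is handed in; nothing more can be done
None
```

The job is handed in, though no verdict came back: the tall bottle held the grey mixer's pad fully down for over a second, and now stands released on the board with the pad back up.

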